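Pin the model railway coupling

TASK

Push the sliding section of the model railway by its dark wooden grip until it is fully home, so that its brass eye lies between the two ears of the aluminium yoke. Then take the red-headed coupling pin from its wooden block and pass it down through the upper ear, the eye and the lower ear until its collar rests flat on the upper ear, and let go. The eye floats sideways, so feel for its hole with the pin and press only lightly, never forcing it; leave the paint jar, the yellow box and the red tin where they are.

Things in the scene. Friction and masses are not known exactly. Their poses are not given: they have to be found in the camera images.
- layout: fixed layout baseboard, 375 x 150 mm plywood base 8 mm thick. Origin on the bench straight below the middle of the yoke's slots; +x is the direction in which the section is pushed home, z up. Wooden decks 46 mm high stand beyond the yoke (+x) and on both sides of it (|y| from 42 to 75 mm). The aluminium yoke measures 50 mm along x and 60 mm along y
- slot (a point): middle of the slot in the yoke's upper ear, at the ear's top face, 54 mm above the bench; axes as the layout's. Two level ears, 8 mm thick: lower from z = 22 to 30 mm, upper from 46 to 54 mm. Each has the same slot right through at x = y = 0, 12 mm wide along x, 36 mm long along y
- section (a joint): how far (m) the sliding section is from home: 0 = home against its stop, up to 0.085 drawn back towards the layout's -x. About 3 N of friction; stays where it is left. The section is a wooden scenic board 125 x 150 mm, deck 46 mm above the bench, 0.5 kg, with a small hut (roof 80 mm above the bench); it carries the brass eye at its front
- grip (a point): middle of the section's upright dark wooden grip, 70 mm above the bench. The grip is a block 16 mm thick along the layout's x, 40 mm along its y, from z = 46 to 84 mm; it moves with the section (130 mm behind the slot's middle when home)
- lug (a point): moves with the section: middle of the eye's sideways float, at the plate's top face, 43 mm above the bench. Brass eye plate 54 mm wide, 40 long, 10 thick (z 33 to 43 mm) with a round 12 mm hole. The eye floats up to 12 mm either way along the layout's y against about 3 N of friction: where its hole is differs each time and is not measured. When home, the plate closes the rest of the slot
- pin: steel coupling pin, 76 mm long, 70 g, standing upright in the block. Origin at the centre of its tip (lower end), z up the pin. Shank 10 mm diameter, from the tip to 40 mm, the tip tapering to 8.4 mm diameter over the last 2.5 mm; collar 22 mm diameter from 40 to 44 mm; red round head 18 mm diameter from 44 to 76 mm, to be gripped
- collar (a point): centre of the underside of the pin's collar, 40 mm above its tip; when the pin is fully in, this point lies at the level of the upper ear's top face
- pinblock: fixed wooden block 70 x 70 x 50 mm with a 12 mm hole, 46 mm deep, in the middle of its top; origin at the centre of its underside. The pin starts in the hole, its collar resting on the block's top
- paint_jar: bystander: amber paint jar with a white cap, 52 mm diameter, 75 mm high; origin at the centre of its underside
- yellow_box: bystander: yellow box 60 x 60 x 45 mm; origin at the centre of its underside
- red_tin: bystander: red tin 110 x 75 x 40 mm; origin at the centre of its underside
Not all that is in view belongs to the job. Leave any blue look-alike of the pin alone.

How it is judged:
By the outcome, as a careful person would: the job done as asked, in the order asked, and still so for the second after the job is handed in, with the robot touching nothing.
It also fails if it takes over 72 s, if anything falls off the work surface, if the arm or the gripper's body presses on something with over 40 N, if the wrist force passes 120 N, or if a joint passes its speed limit or range.

ROBOT

A 6-joint arm with a two-finger parallel gripper is mounted at the origin on the work surface. World frame = base frame: x ahead of the robot, y to its left, z up, the work surface at z = 0. Lengths are in m, angles in rad, forces in N, time in s.
With the tool pointing down it reaches from about 0.425 to 0.95 m from the base axis. Payload 3.5 kg.
Tool frame: the origin (TCP) lies between the finger pads; the fingertips stand 22 mm ahead of it and the grasp point (between the pads) lies 3 mm ahead of it (ctrl.nose_length is the z of the fingertips in the tool frame, in m); z points along the fingers, y is the line along which they close (so a half turn about z gives the same grasp; the last joint's range is limited). The gripper opens to 85 mm and grips with 20 to 120 N. Pads are 22 mm wide; open, the fingers measure 114 mm over their backs; the gripper's body (76 mm by 85 mm) begins 54 mm behind the grasp point. The pads swing forward as they close: fully open they stand 13 mm farther back than shut.
Start: joints at [0.973, 0.286, 1.577, -0, 1.279, -0.15], TCP at [0.292, 0.608, 0.23] pointing down, gripper open.
Joint ranges: [-2.77, 2.77], [-0.9, 2.22], [0.21, 2.48], [-1.53, 4.67], [0.24, 2.81], [-2.84, 2.84]. Speed limits (rad/s): [2.79, 2.79, 3.14, 3.14, 3.14, 3.14].

INTERFACE

Orientations are given as a unit quaternion [x, y, z, w].
In Python, from plant import ctrl gives the robot as it stands. The module is installed in compiled form; this text tells all that it offers.
- The arm moves only by the tool send_rows, never from a script. Its argument "rows" is text: rows parted by semicolons, each of 7 numbers parted by spaces: the turn, a rotation vector about the tool's x, y, z in normalised numbers (1 is 180 degrees), then the shift along the tool's x, y, z in fractions of the full range, 1 being 0.75 m, then the opening, from -1 (shut) to 1 (fully open). A call has 1 to 8 rows; each row is the pose to reach, as a shift and turn from the pose commanded when the call began, along the tool's axes at that moment; what a row does not reach only later rows make up. A row lasts 1/8 s, in which the tool goes at most 62.5 mm and 10.7 degrees, less where a joint would pass 70% of its speed; a pose out of reach is approached as far as the arm can. A call with a gripper value outside its range is refused whole. The fingers move at their own pace and stop on an object; "grip_force" is the grip in N (left out, the last holds). Time passes only in rows, so rows that repeat a pose let the fingers close. It gives the time, the measured TCP pose, the force, the opening and the grip force at its end, in the units of the state.
- ctrl.get_state(): the state, without advancing time (a new reading comes with each control period).
- ctrl.read_camera(name): name is "scene" or "side" or "wrist"; returns a dict with "color" (384x512x3 uint8, red, green, blue), "fx", "fy", "cx", "cy" (pixels), "extrinsics" (4x4, takes a point from world to camera coordinates). Camera axes: x right, y down, z forward; pixel columns grow to the right and rows downward; lengths in m; the calibration is good to about 2 mm. A picture is of the moment at which its call begins. There is no depth.
- ctrl.sign_off(): hands the job in; it is judged then, once.
Trained networks look in a picture, given as the dict that the camera call returned (one of the last four; its "shot" number tells which), for a name from the list of things; names that differ only in an ending like _2 or _b are one class to them, and where a whole thing is asked for, a point or a joint stands for the part that bears it (a point fixed in the world has none). Each returns a list of dicts, best first, with "p" (0 to 1); they miss things now and then, are a little off and sometimes report something else, mostly with a low value. They report only what shows in the picture. A call takes as long as a camera call. They do not tell look-alikes from the thing itself.
- ctrl.look_for(picture, target): "position" ([x, y, z] in m, in the coordinates of the camera as it stood for that picture, good to about 4 mm: the middle of the surface that is visible of it).
The state is a dict: "time": time; "qpos": joint angles; "dq": joint speeds; "joint_efforts": joint torques, N m; "eef_pos": TCP position; "tcp_rot": TCP orientation; "contact_force": force on the tool from outside, world axes, zero at the start; "wrist_torque": the same for the moment, N m; "opening": opening from 0.0 (shut) to 1.0 (fully open); "finger_force": force on a finger pad.
Only numpy, scipy, OpenCV 4.12 (cv2) and the standard library are available. Lean on these libraries where they do the work, as an engineer would, in place of code of your own. Each camera call takes 0.05 s, during which the arm holds its last target. There are 200 camera calls.

## Working session

There is one attempt and no reset: what is moved stays moved. The work goes in short steps, Python scripts to look and compute and a tool call to move; the robot and the scene stay as the last step left them, time stands still between calls to the robot, and variables do not carry over. Pictures are saved under pics/ and viewed, at most 10 in all, crops included, and the job is handed in when it is done.

Besides the shell and the picture viewer there is one more tool, called as name(argument=value, ...) on one line, values as JSON. send_rows: Moves the arm, as the interface text tells. Its arguments: {"type":"object","properties":{"rows":{"type":"string"},"grip_force":{"type":"number"}},"required":["rows"]}

```bash
mkdir -p pics
cat > h.py <<'E'
import numpy as np, cv2
from plant import ctrl
from scipy.spatial.transform import Rotation as R
def save(d,n): cv2.imwrite('pics/'+n,d['color'][:,:,::-1])
def w(d,p):
    E=np.array(d['extrinsics']); return np.linalg.inv(E)@np.append(p,1)
def proj(d,p):
    E=np.array(d['extrinsics']); c=(E@np.append(p,1))[:3]; return np.array([d['fx']*c[0]/c[2]+d['cx'],d['fy']*c[1]/c[2]+d['cy']])
def ray(d,u,v,z):
    E=np.linalg.inv(np.array(d['extrinsics'])); r=E[:3,:3]@np.array([(u-d['cx'])/d['fx'],(v-d['cy'])/d['fy'],1]); o=E[:3,3]
    return o+r*(z-o[2])/r[2]
E
python3 - <<'E'
from h import *
np.set_printoptions(precision=4,suppress=True)
ims=[]
for c in ['scene','side']:
    d=ctrl.read_camera(c); ims.append(d['color'])
    print(c,np.linalg.inv(np.array(d['extrinsics']))[:3,3],d['fx'])
    save(d,c+'0.png')
    for t in ['layout','slot','section','grip','lug','pin','collar','pinblock','paint_jar','yellow_box','red_tin']:
        for r in ctrl.look_for(d,t)[:3]:
            p=w(d,r['position'])[:3]; print(t,round(r['p'],2),p,proj(d,p).round())
s=ctrl.get_state();print(s)
E
```

```text
scene [1.1982 0.3691 0.6389] 397.3749372725629
layout 0.73 [0.7541 0.116  0.0481] [264. 274.]
slot 0.56 [0.7528 0.1137 0.0445] [263. 275.]
slot 0.42 [0.743  0.3663 0.0367] [393. 328.]
section 0.62 [0.8005 0.1116 0.0473] [250. 291.]
grip 0.66 [0.8029 0.1087 0.0462] [248. 291.]
lug 0.84 [0.7999 0.1101 0.0469] [249. 290.]
pin 0.55 [ 0.457  -0.3185  0.069 ] [181. 142.]
pin 0.47 [ 0.5373 -0.326   0.0508] [161. 160.]
collar 0.65 [ 0.4599 -0.3162  0.0697] [181. 142.]
pinblock 0.59 [ 0.4715 -0.3026  0.0419] [183. 154.]
paint_jar 0.83 [0.486  0.3265 0.0499] [408. 227.]
yellow_box 0.54 [0.802  0.1083 0.0467] [248. 291.]
red_tin 0.86 [0.7401 0.3694 0.0397] [396. 327.]
side [ 0.4715 -0.6788  0.6363] 348.0039288537259
layout 0.86 [0.6832 0.0702 0.0403] [290. 193.]
slot 0.7 [0.6821 0.071  0.0442] [290. 192.]
section 0.85 [0.7765 0.0674 0.0464] [323. 190.]
grip 0.68 [0.7757 0.0679 0.0451] [323. 190.]
grip 0.16 [ 0.4563 -0.3346  0.0772] [214. 326.]
lug 0.74 [0.7765 0.0668 0.0464] [323. 190.]
pin 0.68 [ 0.5317 -0.3405  0.0585] [257. 330.]
pin 0.59 [ 0.4546 -0.332   0.0752] [213. 325.]
collar 0.63 [ 0
[... 228 characters left out ...]
151.]
paint_jar 0.34 [0.7761 0.0672 0.0457] [323. 190.]
yellow_box 0.61 [ 0.7291 -0.3077  0.0417] [354. 308.]
red_tin 0.72 [0.7163 0.3378 0.0347] [283. 146.]
red_tin 0.4 [ 0.7321 -0.3064  0.0447] [355. 306.]
{'time': 1.2, 'qpos': array([ 0.973 ,  0.2863,  1.5767,  0.    ,  1.2786, -0.15  ]), 'dq': array([-0.0009, -0.0001, -0.0004,  0.0002,  0.0025,  0.0006]), 'joint_efforts': array([  0.0011, -40.595 , -29.2948,  -0.0001,   0.0004,   0.    ]), 'eef_pos': array([0.2922, 0.6084, 0.2301]), 'tcp_rot': array([ 0.222,  0.975, -0.   , -0.   ]), 'contact_force': array([-0.6642,  0.878 ,  0.6355]), 'wrist_torque': array([ 0.0106, -0.0366,  0.0037]), 'finger_force': 0.0, 'opening': 1.0018077722643546}
```

View pictures.

View pics/scene0.png

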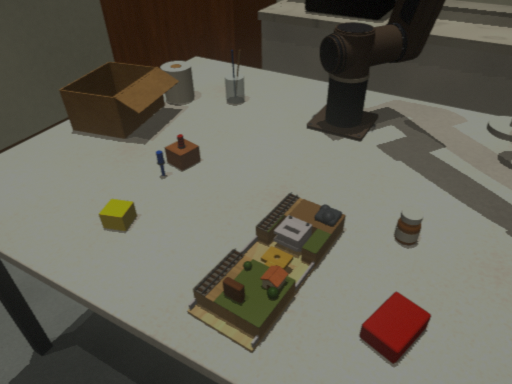

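View pics/side0.png

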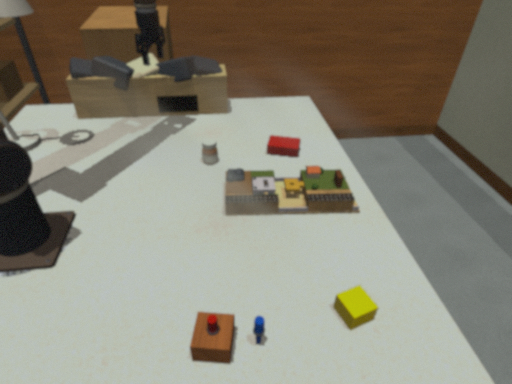

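Run:
```python
from h import *
np.set_printoptions(precision=4,suppress=True)
ds=ctrl.read_camera('scene'); de=ctrl.read_camera('side')
print(ray(ds,292,229,.054),ray(de,264,184,.054))
print('grip',ray(ds,235,281,.084),ray(de,340,172,.084))
print('pin',ray(ds,181,140,.07),ray(de,213,321,.07))
a=cv2.resize(ds['color'][190:340,190:350],None,fx=3.7,fy=3.7,interpolation=cv2.INTER_CUBIC)
a=a[:,:,::-1]
b=cv2.resize(de['color'][155:225,215:365],(592,276),interpolation=cv2.INTER_CUBIC)[:,:,::-1]
cv2.imwrite('pics/c.png',np.vstack([a[:324+0],b]) if 0 else a)
d=ctrl.read_camera('wrist');E=np.linalg.inv(np.array(d['extrinsics']));print(E,d['fx'])
```

```text
[0.6178 0.1099 0.054 ] [0.6127 0.1016 0.054 ]
grip [0.8194 0.094  0.084 ] [0.8285 0.0958 0.084 ]
pin [ 0.4507 -0.3231  0.07  ] [ 0.4546 -0.3208  0.07  ]
[[ 0.4334  0.8674  0.2446  0.2298]
 [ 0.9012 -0.4173 -0.117   0.6381]
 [ 0.0006  0.2712 -0.9625  0.3751]
 [ 0.      0.      0.      1.    ]] 265.9413659119494
```

View pics/c.png

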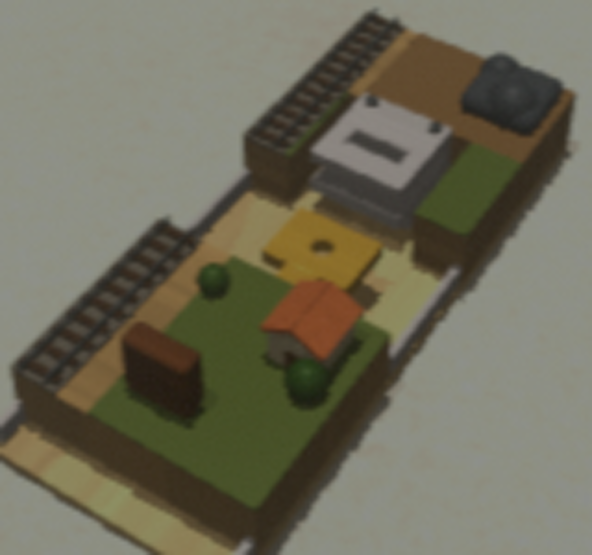

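The crop shows the slot at about scene pixel (292,230), the eye hole at (277,257) and the grip top at (234,283). The red pin is in its block at (181,140), with the blue look-alike beside it. I'll move over the layout for a wrist view.

The manual's scale: shifts go in shares of 0.75 m and turns go in shares of 180 degrees. Converting my numbers, -458 mm is -0.6107, -234 mm is -0.312, -22 degrees is -0.1222.

send_rows(rows="0 0 -0.0444 -0.08 -0.0427 -0.0107 1;0 0 -0.0889 -0.16 -0.0853 -0.0213 1;0 0 -0.1222 -0.24 -0.1267 -0.0307 1;0 0 -0.1222 -0.312 -0.1653 -0.04 1;0 0 -0.1222 -0.3867 -0.204 -0.0493 1;0 0 -0.1222 -0.4613 -0.244 -0.0587 1;0 0 -0.1222 -0.536 -0.284 -0.068 1;0 0 -0.1222 -0.6107 -0.3227 -0.0787 1")

```text
time: 2.35
eef_pos: [0.5885, 0.2072, 0.287]
tcp_rot: [0.032, 0.999, 0.0, 0.0]
contact_force: [0.1, 0.7, 0.7]
opening: 0.998
finger_force: 0.0
```

```bash
cat >> h.py <<'E'
def shift(pos,ang,s=None):
    # tool-frame shift (mm) and turn about tool z (deg) to TCP pos with tool x at world angle ang (deg)
    s=s or ctrl.get_state(); M=R.from_quat(s['tcp_rot']).as_matrix()
    T=np.array([[np.cos(np.radians(ang)),np.sin(np.radians(ang)),0]]).T.ravel(); y=np.cross([0,0,-1],T)
    G=np.c_[T,y,[0,0,-1]]
    print('t',s['time'],'pos',s['eef_pos'].round(4),'angx',np.degrees(np.arctan2(M[1,0],M[0,0])).round(2),'F',s['contact_force'].round(1),'op',round(s['opening'],3))
    print('turn',np.degrees(R.from_matrix(M.T@G).as_rotvec()).round(2),'shift',(1e3*M.T@(np.array(pos)-s['eef_pos'])).round(1))
E
python3 - <<'E'
from h import *
shift([.66,.11,.30],176.7)
E
```

```text
t 2.35 pos [0.5885 0.2072 0.287 ] angx 176.34 F [0.1 0.7 0.7] op 0.998
turn [ 0.02  0.03 -0.36] shift [-77.5 -92.5 -13. ]
```

Scaled: -93 mm is -0.124, -78 mm is -0.104.

send_rows(rows="0 0 0 -0.052 -0.0613 -0.008 -1;0 0 0 -0.104 -0.124 -0.0173 -1;0 0 0 -0.104 -0.124 -0.0173 -1")

```text
time: 2.72
eef_pos: [0.6616, 0.1072, 0.2997]
tcp_rot: [0.035, 0.999, -0.0, 0.001]
contact_force: [-0.8, -0.3, -0.5]
opening: 0.377
finger_force: 0.0
```

Run:
```python
from h import *
np.set_printoptions(precision=4,suppress=True)
d=ctrl.read_camera('wrist')
import pickle; pickle.dump({k:d[k] for k in ['color','fx','fy','cx','cy','extrinsics']},open('w1.pkl','wb'))
for t in ['slot','grip','lug']:
    for r in ctrl.look_for(d,t)[:3]:
        p=w(d,r['position'])[:3]; print(t,round(r['p'],2),p,proj(d,p).round())
im=cv2.resize(d['color'],(768,576),interpolation=cv2.INTER_CUBIC)[:,:,::-1]
cv2.imwrite('pics/w1.png',im)
shift([.66,.11,.30],176.7)
```

```text
slot 0.97 [0.6329 0.1006 0.0511] [252. 147.]
grip 0.59 [0.7572 0.0993 0.0458] [257. 224.]
lug 0.56 [0.7596 0.1009 0.0493] [258. 227.]
t 2.925 pos [0.6588 0.1123 0.2992] angx 176.41 F [ 0.1  0.1 -0.1] op 0.009
turn [ 0.02 -0.05 -0.29] shift [-1.4 -2.3 -0.8]
```

View pics/w1.png

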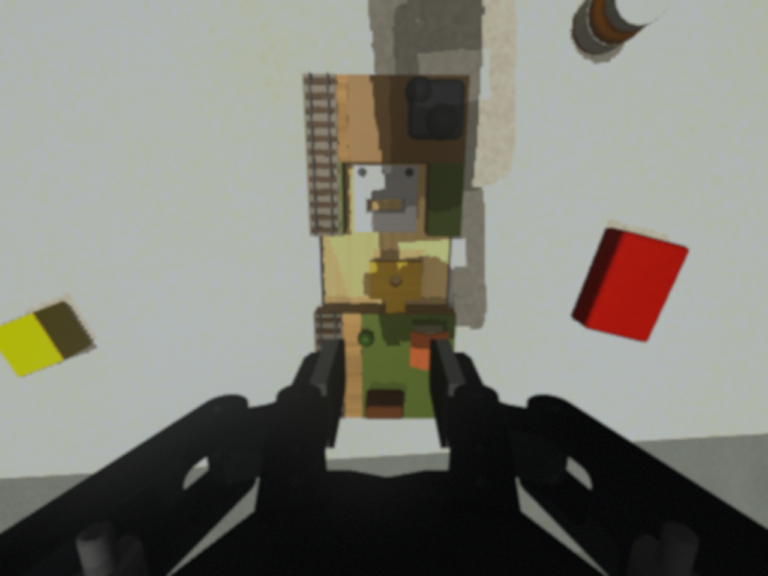

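Run:
```python
from h import *
import pickle
np.set_printoptions(precision=4,suppress=True)
d=pickle.load(open('w1.pkl','rb'))
for n,u,v,z in [('slot',386,205,.054),('eye',396.5,281,.043),('griptop',385,411,.084),('TL',305,74,.046),('BL',311,235,.046),('TR',469,74,.046),('BR',461,237,.046),('yTL',352,164,.054),('yTR',424,164,.054),('yBL',348,234,.054),('yBR',424,234,.054)]:
    print(n,ray(d,u/1.5,v/1.5,z)[:3])
g=cv2.resize(d['color'][95:195,190:320],None,fx=6,fy=6,interpolation=cv2.INTER_CUBIC)
g=np.clip(g.astype(float)*1.6,0,255).astype(np.uint8)
cv2.imwrite('pics/w1c.png',g[:,:,::-1])
```

```text
slot [0.6184 0.1093 0.054 ]
eye [0.6972 0.1146 0.043 ]
griptop [0.8234 0.0938 0.084 ]
TL [0.4984 0.0446 0.046 ]
BL [0.643  0.0323 0.046 ]
TR [0.5088 0.1919 0.046 ]
BR [0.6555 0.1819 0.046 ]
yTL [0.5787 0.0802 0.054 ]
yTR [0.5834 0.1473 0.054 ]
yBL [0.6436 0.0702 0.054 ]
yBR [0.6488 0.1444 0.054 ]
```

View pics/w1c.png

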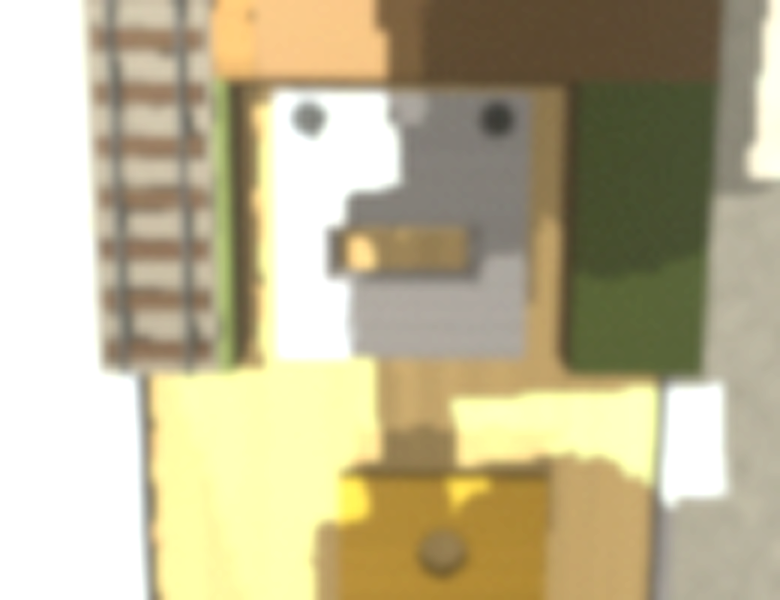

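Run:
```python
from h import *
shift([.8627,.0905,.08],175.6)
```

```text
t 2.925 pos [0.6588 0.1123 0.2992] angx 176.41 F [ 0.1  0.1 -0.1] op 0.009
turn [ 0.02 -0.05  0.81] shift [-205.1   -9.1  219. ]
```

Scaled: 219 mm is 0.292, -205 mm is -0.2733, 0.8 degrees is 0.0044.

send_rows(rows="0 0 0.0044 -0.08 -0.004 0 -1;0 0 0.0044 -0.16 -0.008 0 -1;0 0 0.0044 -0.2333 -0.0107 0.0267 -1;0 0 0.0044 -0.2733 -0.012 0.0933 -1;0 0 0.0044 -0.2733 -0.012 0.1733 -1;0 0 0.0044 -0.2733 -0.012 0.24 -1;0 0 0.0044 -0.2733 -0.012 0.292 -1;0 0 0.0044 -0.2733 -0.012 0.292 -1")

```text
time: 3.92
eef_pos: [0.8595, 0.0914, 0.0737]
tcp_rot: [0.038, 0.999, -0.0, -0.006]
contact_force: [0.2, 1.1, 0.3]
opening: -0.0
finger_force: 0.0
```

Run:
```python
from h import *
shift([.767,.098,.08],175.6)
```

```text
t 3.925 pos [0.8595 0.0914 0.0737] angx 175.68 F [0.2 1.1 0.3] op -0.0
turn [-0.03 -0.64  0.08] shift [92.8 -0.4 -5.2]
```

Scaled: 80 mm is 0.1067, 70 mm is 0.0933.

send_rows(rows="0 0 0 0 0 0 -1;0 0 0 0.0133 0 0 -1;0 0 0 0.0293 0 0 -1;0 0 0 0.0453 0 0 -1;0 0 0 0.0613 0 0 -1;0 0 0 0.0773 0 0 -1;0 0 0 0.0933 0 0 -1;0 0 0 0.1067 0 0 -1")

```text
time: 4.92
eef_pos: [0.784, 0.0955, 0.0835]
tcp_rot: [0.039, 0.999, 0.0, 0.002]
contact_force: [0.1, -0.0, 0.1]
opening: -0.001
finger_force: 0.0
```

Scaled: 9 mm is 0.012, 7 mm is 0.0093.

send_rows(rows="0 0 0 0.004 0 0 -1;0 0 0 0.0067 0 0 -1;0 0 0 0.0093 0 0 -1;0 0 0 0.012 0 0 -1")

```text
time: 5.42
eef_pos: [0.7748, 0.096, 0.0803]
tcp_rot: [0.039, 0.999, -0.0, -0.0]
contact_force: [-0.5, -0.2, 0.3]
opening: -0.002
finger_force: 0.0
```

Run:
```python
from h import *
d=ctrl.read_camera('scene')
a=cv2.resize(d['color'][180:340,185:355],None,fx=3.6,fy=3.6,interpolation=cv2.INTER_CUBIC)
cv2.imwrite('pics/s2.png',a[:,:,::-1])
shift([.767,.098,.08],175.6)
```

```text
t 5.475 pos [0.7746 0.0961 0.0803] angx 175.54 F [ 0.3 -0.4 -0.3] op 0.003
turn [-0.   -0.03 -0.06] shift [7.7 1.3 0.3]
```

View pics/s2.png

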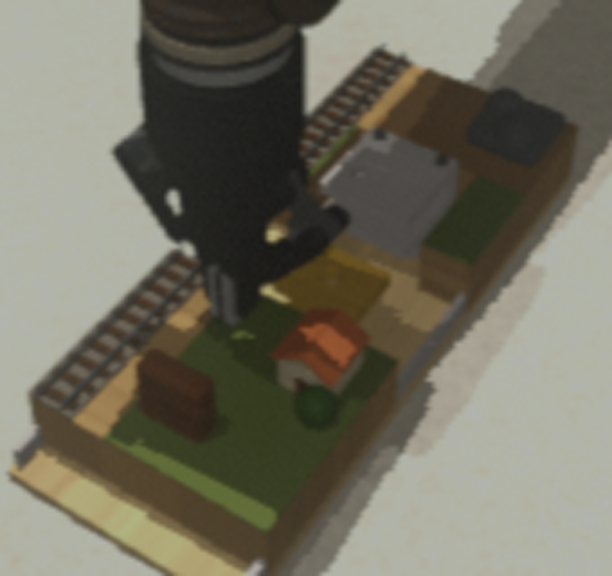

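Run:
```python
from h import *
d=ctrl.read_camera('scene')
f=lambda p:((proj(d,np.array(p))-[185,180])*3.6).round()
print('tip',f([.7746,.096,.058]),'grasp',f([.7746,.096,.077]))
print('grip top/base',f([.8234,.0938,.084]),f([.8234,.0938,.046]),'slot',f([.6184,.1093,.054]))
d=ctrl.read_camera('side')
print('side',proj(d,np.array([.7746,.096,.058])),proj(d,np.array([.8234,.0938,.084])),proj(d,np.array([.8234,.0938,.046])))
a=cv2.resize(d['color'][130:225,215:365],None,fx=5,fy=5,interpolation=cv2.INTER_CUBIC)
cv2.imwrite('pics/e2.png',a[:,:,::-1])
```

```text
tip [231. 339.] grasp [230. 315.]
grip top/base [175. 369.] [179. 417.] slot [384. 177.]
side [320.27493686 180.55646307] [338.47513922 172.50094985] [336.27242441 183.34819815]
```

View pics/e2.png

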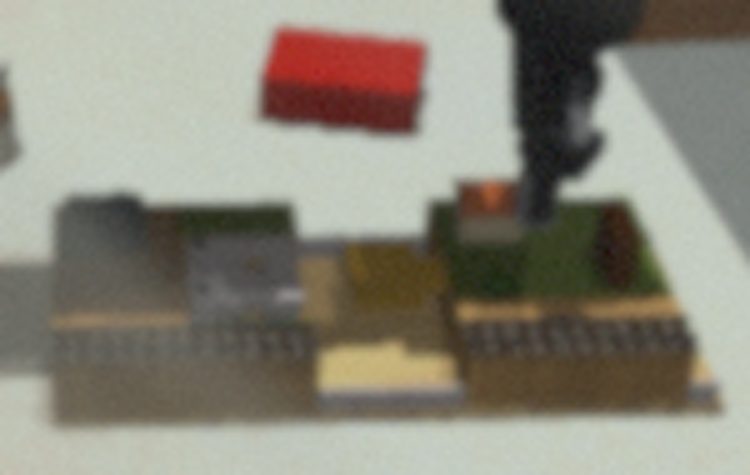

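Run:
```python
from h import *
a=ctrl.read_camera('scene');b=ctrl.read_camera('side')
def tri(pa,pb):
    P=lambda d:np.array([[d['fx'],0,d['cx']],[0,d['fy'],d['cy']],[0,0,1]])@np.array(d['extrinsics'])[:3]
    X=cv2.triangulatePoints(P(a),P(b),np.array(pa,float),np.array(pb,float)).ravel();return X[:3]/X[3]
print('tip',tri([232/3.6+185,318/3.6+180],[215+536/5,130+222/5]))
print('grip mid',tri([178/3.6+185,392/3.6+180],[215+616/5,130+248/5]))
print('griptop',tri([178/3.6+185,366/3.6+180],[215+612/5,130+210/5]))
print('eye plate',tri([340/3.6+185,275/3.6+180],[215+395/5,130+275/5]))
s=ctrl.get_state();print(ctrl.nose_length,s['eef_pos'],s['qpos'],s['contact_force'],s['time'])
```

```text
tip [0.77743608 0.09823154 0.07812862]
grip mid [0.82295606 0.09144445 0.06276949]
griptop [0.8211332  0.09461365 0.08480447]
eye plate [0.69725355 0.11517269 0.03992843]
0.022 [0.77484498 0.09604573 0.08040531] [-6.27132977e-03  6.43330828e-01  1.37012194e+00  1.37552045e-05
  1.12817635e+00 -1.49923551e+00] [ 0.61324382  0.71637838 -0.15603575] 5.675
```

Measured by triangulating the two views, the fingers are at x = 0.777, ahead of the grip, which hasn't moved. The fingertips sit higher than I reckoned, so they passed over it. I'll go back behind the grip, lower and more slowly.

Scaled: -90 mm is -0.12, -86 mm is -0.1147.

send_rows(rows="0 0 0 0 0 -0.0533 -1;0 0 0 -0.0533 0 -0.0533 -1;0 0 0 -0.1147 0 -0.0533 -1;0 0 0 -0.12 0 -0.0533 -1;0 0 0 -0.12 0 -0.0333 -1;0 0 0 -0.12 0 -0.0133 -1;0 0 0 -0.12 0 0 -1;0 0 0 -0.12 0 0.0053 -1")

```text
time: 6.68
eef_pos: [0.8634, 0.0893, 0.0749]
tcp_rot: [0.039, 0.999, -0.0, -0.001]
contact_force: [0.1, 0.1, -0.2]
opening: 0.001
finger_force: 0.0
```

Scaled: 4 mm is 0.0053, 2 mm is 0.0027.

send_rows(rows="0 0 0 0 0 0.0027 -1;0 0 0 0 0 0.0053 -1;0 0 0 0 0 0.0053 -1;0 0 0 0 0 0.0053 -1")

```text
time: 7.18
eef_pos: [0.8647, 0.0891, 0.073]
tcp_rot: [0.039, 0.999, 0.0, 0.0]
contact_force: [-0.1, -0.3, 0.2]
opening: 0.002
finger_force: 0.0
```

Run:
```python
from h import *
a=ctrl.read_camera('scene');b=ctrl.read_camera('side')
A=cv2.resize(a['color'][220:320,200:300],(480,480),interpolation=cv2.INTER_CUBIC)
B=cv2.resize(b['color'][145:205,300:360],(320,320),interpolation=cv2.INTER_CUBIC)
B=np.vstack([B,np.zeros((160,320,3),np.uint8)])
cv2.imwrite('pics/t3.png',np.hstack([A,B])[:,:,::-1])
shift([.767,.098,.075],175.6)
s=ctrl.get_state()['eef_pos']
for n in (.002,.022):
    p=s-[0,0,n];print(n,(proj(a,p)-[200,220])*4.8,(proj(b,p)-[300,145])*320/60+[480,0])
```

```text
t 7.275 pos [0.8647 0.089  0.0729] angx 175.54 F [ 0.3 -1.2 -0.6] op 0.001
turn [ 0.    0.03 -0.06] shift [98.1  1.4 -2.2]
0.002 [ 91.06276499 397.15822026] [758.24643571 167.55169852]
0.022 [ 95.27656761 430.91035373] [751.16013945 197.80255074]
```

View pics/t3.png

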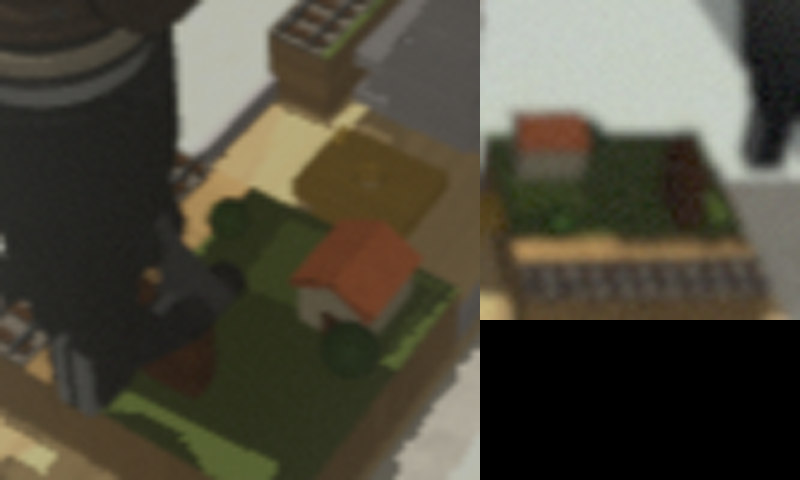

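Scaled: 30 mm is 0.04, 25 mm is 0.0333.

send_rows(rows="0 0 0 0 0 0.004 -1;0 0 0 0 0 0.008 -1;0 0 0 0.0067 0 0.008 -1;0 0 0 0.0133 0 0.008 -1;0 0 0 0.02 0 0.008 -1;0 0 0 0.0267 0 0.008 -1;0 0 0 0.0333 0 0.008 -1;0 0 0 0.04 0 0.008 -1")

```text
time: 8.28
eef_pos: [0.835, 0.0914, 0.0669]
tcp_rot: [0.039, 0.999, 0.0, 0.001]
contact_force: [2.9, 0.0, -0.7]
opening: -0.002
finger_force: 1.7
```

Scaled: 54 mm is 0.072, 49 mm is 0.0653.

send_rows(rows="0 0 0 0.0093 0 0 -1;0 0 0 0.0187 0 0 -1;0 0 0 0.028 0 0 -1;0 0 0 0.0373 0 0 -1;0 0 0 0.0467 0 0 -1;0 0 0 0.056 0 0 -1;0 0 0 0.0653 0 0 -1;0 0 0 0.072 0 0 -1")

```text
time: 9.28
eef_pos: [0.7804, 0.0956, 0.0668]
tcp_rot: [0.039, 0.999, -0.0, 0.0]
contact_force: [3.0, -0.1, 0.3]
opening: -0.004
finger_force: 1.7
```

Scaled: 6 mm is 0.008, 4 mm is 0.0053.

send_rows(rows="0 0 0 0.0027 0 0 -1;0 0 0 0.0053 0 0 -1;0 0 0 0.008 0 0 -1")

```text
time: 9.65
eef_pos: [0.7749, 0.096, 0.0668]
tcp_rot: [0.039, 0.999, -0.0, 0.0]
contact_force: [3.1, -0.5, 1.2]
opening: 0.0
finger_force: 1.6
```

Scaled: 4 mm is 0.0053, 3 mm is 0.004.

send_rows(rows="0 0 0 0.002 0 0 -1;0 0 0 0.004 0 0 -1;0 0 0 0.0053 0 0 -1")

```text
time: 10.02
eef_pos: [0.7708, 0.0963, 0.0667]
tcp_rot: [0.039, 0.999, -0.0, 0.0]
contact_force: [2.8, -1.2, 2.0]
opening: -0.001
finger_force: 1.5
```

Scaled: 2.5 mm is 0.0033, 1.5 mm is 0.002.

send_rows(rows="0 0 0 0.002 0 0 -1;0 0 0 0.0033 0 0 -1")

```text
time: 10.28
eef_pos: [0.7683, 0.0965, 0.0667]
tcp_rot: [0.039, 0.999, -0.0, 0.0]
contact_force: [2.4, -0.5, 2.3]
opening: 0.0
finger_force: 1.5
```

Scaled: 2.5 mm is 0.0033, 1.5 mm is 0.002.

send_rows(rows="0 0 0 0.002 0 0 -1;0 0 0 0.0033 0 0 -1")

```text
time: 10.52
eef_pos: [0.7675, 0.0966, 0.0668]
tcp_rot: [0.039, 0.999, 0.0, 0.003]
contact_force: [8.9, -0.9, -1.2]
opening: -0.001
finger_force: 4.6
```

Scaled: 2.5 mm is 0.0033, 1.5 mm is 0.002.

send_rows(rows="0 0 0 0.002 0 0 -1;0 0 0 0.0033 0 0 -1")

```text
time: 10.78
eef_pos: [0.7675, 0.0966, 0.067]
tcp_rot: [0.039, 0.999, 0.0, 0.007]
contact_force: [15.7, -0.7, -4.9]
opening: -0.001
finger_force: 8.0
```

Scaled: 84 mm is 0.112, 80 mm is 0.1067.

send_rows(rows="0 0 0 -0.0107 0 0 -1;0 0 0 -0.016 0 -0.0267 -1;0 0 0 -0.016 0 -0.0733 -1;0 0 0 0.04 0 -0.0733 -1;0 0 0 0.1067 0 -0.0733 -1;0 0 0 0.112 0 -0.0733 -1;0 0 0 0.112 0 -0.0733 -1")

```text
time: 11.65
eef_pos: [0.6798, 0.1037, 0.1228]
tcp_rot: [0.039, 0.999, 0.0, 0.001]
contact_force: [0.1, -0.6, -0.2]
opening: 0.001
finger_force: 0.0
```

Run:
```python
from h import *
import pickle
d=ctrl.read_camera('wrist')
pickle.dump({k:d[k] for k in ['color','fx','fy','cx','cy','extrinsics']},open('w2.pkl','wb'))
u=proj(d,np.array([.6185,.1093,.054]));print(u, np.linalg.inv(np.array(d['extrinsics']))[:3,3])
x0,y0=int(u[0])-60,max(0,int(u[1])-45);print(x0,y0)
g=cv2.resize(d['color'][y0:y0+90,x0:x0+120],None,fx=6.5,fy=6.5,interpolation=cv2.INTER_CUBIC)
cv2.imwrite('pics/w2.png',np.clip(g*1.5,0,255).astype(np.uint8)[:,:,::-1])
shift([.45,-.322,.25],175.6)
```

```text
[258.94028697 128.16506193] [0.61069951 0.1089576  0.26771966]
198 83
t 11.7 pos [0.6808 0.1036 0.1231] angx 175.55 F [-0.4 -0.8  0.2] op -0.001
turn [ 0.01  0.13 -0.05] shift [ 196.8 -442.2 -127.5]
```

View pics/w2.png

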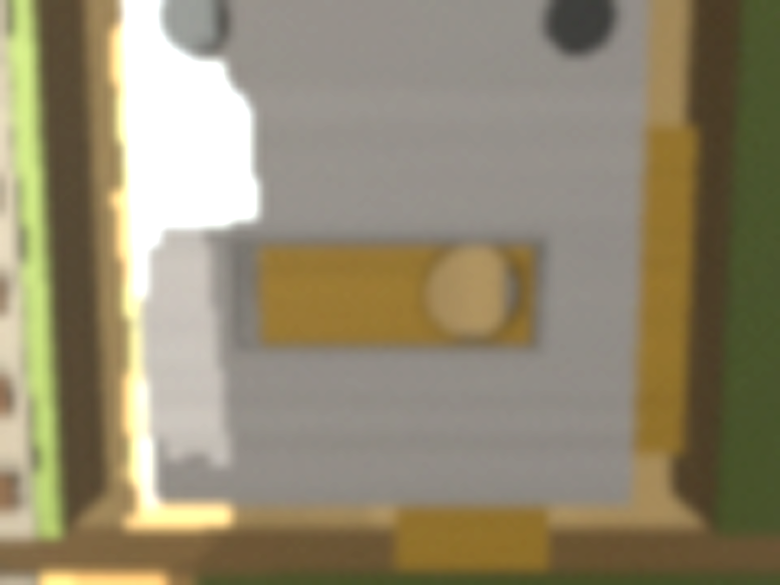

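The wrist view shows the slot from x 237 to 543 and y 240 to 350 in the crop, so its centre is about (390,295). The brass eye sits under it, with its hole whole at about (470,291). The section is home, and the eye is off to the world +y side.

Run:
```python
from h import *
import pickle
d=pickle.load(open('w2.pkl','rb'))
q=lambda u,v,z:ray(d,198+(u+.5)/6.5-.5,83+(v+.5)/6.5-.5,z)
s=q(390,295,.054);e=q(470,291,.043);print(s,e)
x=np.array([np.cos(np.radians(175.6)),np.sin(np.radians(175.6)),0]);y=np.cross([0,0,1],x)
print('eye rel slot x,y mm',1e3*(e-s)@x,1e3*(e-s)@y, 'ends',q(237,295,.054),q(543,295,.054))
a=ctrl.read_camera('scene');b=ctrl.read_camera('side')
P=lambda d:np.array([[d['fx'],0,d['cx']],[0,d['fy'],d['cy']],[0,0,1]])@np.array(d['extrinsics'])[:3]
pts=[]
for c in (a,b):
    h=cv2.cvtColor(c['color'],cv2.COLOR_RGB2HSV)
    m=((h[...,0]<7)|(h[...,0]>173))&(h[...,1]>170)&(h[...,2]>60)
    u0=proj(c,np.array([.452,-.322,.074])); vv,uu=np.nonzero(m); k=np.hypot(uu-u0[0],vv-u0[1])<12
    print(k.sum(),uu[k].min(),uu[k].max(),vv[k].min(),vv[k].max()); pts.append(np.array([uu[k].mean(),vv[k].mean()]))
X=cv2.triangulatePoints(P(a),P(b),pts[0],pts[1]).ravel();print('head',X[:3]/X[3])
```

```text
[0.61826296 0.10825027 0.054     ] [0.61895001 0.11832311 0.043     ]
eye rel slot x,y mm 0.08774928943296068 -10.095866603636296 ends [0.61683047 0.08992266 0.054     ] [0.61969559 0.12657962 0.054     ]
6 178 181 135 136
100 207 216 315 330
head [ 0.45135858 -0.32716337  0.08240416]
```

Scaled: -412 mm is -0.5493, -365 mm is -0.4867.

send_rows(rows="0 0 0 0.02 -0.0467 -0.06 0;0 0 0 0.0533 -0.12 -0.0933 0;0 0 0 0.0867 -0.1933 -0.1293 0;0 0 0 0.12 -0.2667 -0.1293 0;0 0 0 0.1533 -0.34 -0.1293 0;0 0 0 0.1867 -0.4133 -0.1293 0;0 0 0 0.22 -0.4867 -0.1293 0;0 0 0 0.2467 -0.5493 -0.1293 0")

```text
time: 12.8
eef_pos: [0.4626, -0.2957, 0.2196]
tcp_rot: [0.04, 0.999, -0.001, 0.001]
contact_force: [1.0, -0.8, 0.9]
opening: 0.499
finger_force: 0.0
```

Scaled: -30 mm is -0.04, 12 mm is 0.016.

send_rows(rows="0 0 0 0.016 -0.04 0 0;0 0 0 0.016 -0.04 0 0;0 0 0 0.016 -0.04 0 0")

```text
time: 13.18
eef_pos: [0.4494, -0.3219, 0.2188]
tcp_rot: [0.039, 0.999, 0.0, 0.0]
contact_force: [-0.0, 0.3, -0.3]
opening: 0.498
finger_force: 0.0
```

Run:
```python
from h import *
import pickle
d=ctrl.read_camera('wrist')
pickle.dump({k:d[k] for k in ['color','fx','fy','cx','cy','extrinsics']},open('w3.pkl','wb'))
for t in ['pin','collar','pinblock']:
    for r in ctrl.look_for(d,t)[:3]:
        p=w(d,r['position'])[:3]; print(t,round(r['p'],2),p,proj(d,p).round())
h=cv2.cvtColor(d['color'],cv2.COLOR_RGB2HSV)
m=(((h[...,0]<6)|(h[...,0]>173))&(h[...,1]>190)&(h[...,2]>60)).astype(np.uint8)
n,l,st,c=cv2.connectedComponentsWithStats(m)
for i in range(1,n):
    if st[i,4]>30: print(st[i],c[i],ray(d,*c[i],.075))
u=proj(d,np.array([.452,-.322,.06]));print(u)
x0,y0=int(u[0])-75,max(0,int(u[1])-55);print(x0,y0)
g=cv2.resize(d['color'][y0:y0+110,x0:x0+150],None,fx=5,fy=5,interpolation=cv2.INTER_CUBIC)
cv2.imwrite('pics/w3.png',g[:,:,::-1])
shift([.452,-.322,.15],175.6)
```

```text
pin 0.73 [ 0.44718756 -0.32363538  0.08657845] [256. 183.]
pin 0.67 [ 0.53349765 -0.3327202   0.06857584] [254. 249.]
collar 0.94 [ 0.45178817 -0.32570163  0.08521646] [255. 187.]
collar 0.62 [ 0.53186567 -0.33038251  0.0650528 ] [256. 246.]
pinblock 0.93 [ 0.4457205  -0.32139051  0.0541128 ] [258. 175.]
[249 181  10  10  52] [252.71153846 184.86538462] [ 0.45165615 -0.32786799  0.075     ]
[257.95290852 181.67344783]
182 126
t 13.375 pos [ 0.4495 -0.321   0.2186] angx 175.64 F [0.7 0.7 0.9] op 0.505
turn [0.01 0.01 0.04] shift [-2.6 -0.9 68.6]
```

View pics/w3.png

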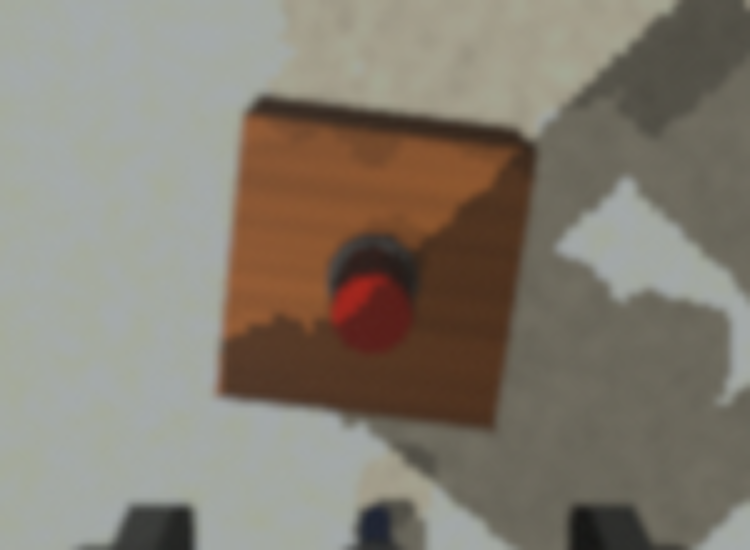

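Run:
```python
from h import *
import pickle
d=pickle.load(open('w3.pkl','rb'))
q=lambda u,v,z:ray(d,182+(u+.5)/5-.5,126+(v+.5)/5-.5,z)
print(q(372,313,.086),q(373,279,.054),q(373,271,.05))
shift([.452,-.323,.15],175.6)
```

```text
[ 0.45291538 -0.32421244  0.086     ] [ 0.45291548 -0.32416801  0.054     ] [ 0.45187351 -0.32410576  0.05      ]
t 13.375 pos [ 0.4495 -0.321   0.2186] angx 175.64 F [0.7 0.7 0.9] op 0.505
turn [0.01 0.01 0.04] shift [-2.7 -1.9 68.6]
```

Scaled: 136 mm is 0.1813, 133 mm is 0.1773.

send_rows(rows="0 0 0 -0.004 0.004 0.0533 -0.3;0 0 0 -0.004 0.004 0.1067 -0.3;0 0 0 -0.004 0.004 0.1533 -0.3;0 0 0 -0.004 0.004 0.1773 -0.3;0 0 0 -0.004 0.004 0.1773 -0.3;0 0 0 -0.004 0.004 0.1813 -0.3")

```text
time: 14.12
eef_pos: [0.4529, -0.3196, 0.0837]
tcp_rot: [0.039, 0.999, -0.001, 0.001]
contact_force: [0.1, -0.5, 0.6]
opening: 0.35
finger_force: 0.0
```

Run:
```python
from h import *
shift([.4527,-.3242,.065],175.6)
```

```text
t 14.125 pos [ 0.4529 -0.3196  0.0837] angx 175.57 F [ 0.1 -0.5  0.6] op 0.35
turn [-0.09  0.11 -0.03] shift [-0.1 -4.6 18.7]
```

Scaled: 12 mm is 0.016, -4.6 mm is -0.0061.

send_rows(rows="0 0 0 0 -0.0061 0 -0.3;0 0 0 0 -0.0061 0.004 -0.3;0 0 0 0 -0.0061 0.008 -0.3;0 0 0 0 -0.0061 0.012 -0.3;0 0 0 0 -0.0061 0.016 -0.3")

```text
time: 14.75
eef_pos: [0.4516, -0.3236, 0.0702]
tcp_rot: [0.039, 0.999, 0.0, -0.0]
contact_force: [0.3, -0.7, -0.7]
opening: 0.349
finger_force: 0.0
```

send_rows(rows="0 0 0 0 0 0.0027 -0.3;0 0 0 0 0 0.0053 -0.3;0 0 0 0 0 0.008 -0.3")

```text
time: 15.12
eef_pos: [0.4517, -0.3237, 0.0644]
tcp_rot: [0.039, 0.999, -0.0, 0.0]
contact_force: [0.9, -0.1, -0.5]
opening: 0.349
finger_force: 0.0
```

Scaled: 4 mm is 0.0053, 2 mm is 0.0027.

send_rows(rows="0 0 0 0 0 0.0027 -0.3;0 0 0 0 0 0.0053 -0.3;0 0 0 0 0 0.0053 -0.3")

```text
time: 15.5
eef_pos: [0.4516, -0.3236, 0.0603]
tcp_rot: [0.039, 0.999, 0.0, -0.0]
contact_force: [0.5, -0.4, -0.2]
opening: 0.353
finger_force: 0.0
```

Scaled: 2 mm is 0.0027.

send_rows(rows="0 0 0 0 0 0.0027 -0.3;0 0 0 0 0 0.0027 -0.3")

```text
time: 15.75
eef_pos: [0.4516, -0.3236, 0.0584]
tcp_rot: [0.039, 0.999, 0.0, -0.0]
contact_force: [0.2, 0.0, -0.0]
opening: 0.346
finger_force: 0.0
```

Scaled: 2 mm is 0.0027.

send_rows(rows="0 0 0 0 0 0.0027 -0.3;0 0 0 0 0 0.0027 -0.3")

```text
time: 16.0
eef_pos: [0.4516, -0.3236, 0.0563]
tcp_rot: [0.039, 0.999, 0.0, -0.0]
contact_force: [-0.1, -0.1, -0.2]
opening: 0.35
finger_force: 0.0
```

Scaled: 2 mm is 0.0027.

send_rows(rows="0 0 0 0 0 0.0027 -0.3;0 0 0 0 0 0.0027 -0.3")

```text
time: 16.25
eef_pos: [0.4515, -0.3236, 0.0543]
tcp_rot: [0.039, 0.999, 0.0, -0.0]
contact_force: [-1.1, 0.4, -0.2]
opening: 0.346
finger_force: 0.0
```

Scaled: 2 mm is 0.0027.

send_rows(rows="0 0 0 0 0 0.0027 -0.3;0 0 0 0 0 0.0027 -0.3")

```text
time: 16.5
eef_pos: [0.4515, -0.3236, 0.0523]
tcp_rot: [0.039, 0.999, 0.0, -0.0]
contact_force: [0.3, -0.6, -0.9]
opening: 0.351
finger_force: 0.0
```

Scaled: 2 mm is 0.0027.

send_rows(rows="0 0 0 0 0 0.0027 -0.3;0 0 0 0 0 0.0027 -0.3")

```text
time: 16.75
eef_pos: [0.4516, -0.3236, 0.0503]
tcp_rot: [0.039, 0.999, 0.0, -0.0]
contact_force: [0.6, -0.2, -0.9]
opening: 0.352
finger_force: 0.0
```

Scaled: 2 mm is 0.0027.

send_rows(rows="0 0 0 0 0 0.0027 -0.3;0 0 0 0 0 0.0027 -0.3")

```text
time: 17.0
eef_pos: [0.4517, -0.3237, 0.0485]
tcp_rot: [0.039, 0.999, -0.0, 0.0]
contact_force: [0.1, -0.3, -0.1]
opening: 0.352
finger_force: 0.0
```

Scaled: 2 mm is 0.0027.

send_rows(rows="0 0 0 0 0 0.0027 -0.3;0 0 0 0 0 0.0027 -0.3")

```text
time: 17.25
eef_pos: [0.4518, -0.3238, 0.0484]
tcp_rot: [0.039, 0.999, 0.0, -0.001]
contact_force: [-4.1, 4.0, 9.5]
opening: 0.349
finger_force: 5.1
```

Scaled: -10 mm is -0.0133, -5 mm is -0.0067.

send_rows(rows="0 0 0 0 0 -0.0067 -0.3;0 0 0 0 0 -0.0133 -0.3;0 0 0 0 0 -0.0133 -1;0 0 0 0 0 -0.0133 -1;0 0 0 0 0 -0.0133 -1;0 0 0 0 0 -0.0133 -1", grip_force=35)

```text
time: 18.0
eef_pos: [0.4521, -0.3241, 0.0572]
tcp_rot: [0.039, 0.999, -0.0, 0.0]
contact_force: [-1.2, 0.8, 5.7]
opening: 0.199
finger_force: 34.1
```

Scaled: -85 mm is -0.1133, -75 mm is -0.1.

send_rows(rows="0 0 0 0 0 -0.004 -1;0 0 0 0 0 -0.0133 -1;0 0 0 0 0 -0.0293 -1;0 0 0 0 0 -0.0493 -1;0 0 0 0 0 -0.0733 -1;0 0 0 0 0 -0.1 -1;0 0 0 0 0 -0.1133 -1;0 0 0 0 0 -0.1133 -1")

```text
time: 19.0
eef_pos: [0.4521, -0.3242, 0.1429]
tcp_rot: [0.039, 0.999, -0.001, 0.001]
contact_force: [0.8, 0.5, -1.0]
opening: 0.196
finger_force: 34.2
```

Run:
```python
from h import *
import pickle
s=ctrl.get_state();print(s['contact_force'],s['finger_force'],s['opening'])
shift([.6188,.1183,.142],175.6)
pics={c:ctrl.read_camera(c) for c in ('scene','side')}
pickle.dump({c:{k:d[k] for k in ['color','fx','fy','cx','cy','extrinsics']} for c,d in pics.items()},open('p4.pkl','wb'))
for c,d in pics.items():
    for t in ['pin','collar','pinblock']:
        for r in ctrl.look_for(d,t)[:3]:
            p=w(d,r['position'])[:3]; print(c,t,round(r['p'],2),p.round(3))
```

```text
[ 0.77080607  0.481917   -0.98769888] 34.2138397693634 0.19565878150645452
t 19.0 pos [ 0.4521 -0.3242  0.1429] angx 175.55 F [ 0.8  0.5 -1. ] op 0.196
turn [-0.1   0.11 -0.05] shift [-1.318e+02  4.541e+02  4.000e-01]
scene pin 0.61 [ 0.539 -0.325  0.054]
scene pin 0.46 [ 0.457 -0.319  0.14 ]
scene pin 0.26 [ 0.754 -0.276  0.044]
scene collar 0.6 [ 0.542 -0.323  0.05 ]
scene collar 0.43 [ 0.457 -0.32   0.137]
scene collar 0.28 [0.486 0.326 0.046]
scene pinblock 0.7 [ 0.471 -0.302  0.043]
side pin 0.63 [ 0.531 -0.341  0.06 ]
side collar 0.62 [ 0.54  -0.336  0.057]
side collar 0.59 [ 0.456 -0.331  0.122]
side collar 0.27 [0.711 0.068 0.047]
side pinblock 0.85 [ 0.453 -0.339  0.051]
```

Scaled: 420 mm is 0.56, 372 mm is 0.496.

send_rows(rows="0 0 0 -0.012 0.04 0 -1;0 0 0 -0.0333 0.1133 0 -1;0 0 0 -0.0547 0.1893 0 -1;0 0 0 -0.0773 0.2667 0 -1;0 0 0 -0.1 0.344 0 -1;0 0 0 -0.1227 0.4213 0 -1;0 0 0 -0.144 0.496 0 -1;0 0 0 -0.1627 0.56 0 -1")

```text
time: 20.4
eef_pos: [0.6064, 0.0878, 0.1413]
tcp_rot: [0.038, 0.999, -0.0, -0.0]
contact_force: [0.5, -0.6, -1.4]
opening: 0.197
finger_force: 34.3
```

send_rows(rows="0 0 0 -0.0093 0.0293 0 -1;0 0 0 -0.0131 0.0453 0 -1;0 0 0 -0.0131 0.0453 0 -1;0 0 0 -0.0131 0.0453 0 -1")

```text
time: 20.9
eef_pos: [0.6181, 0.1173, 0.1414]
tcp_rot: [0.04, 0.999, -0.0, -0.0]
contact_force: [-0.1, 0.0, -0.4]
opening: 0.196
finger_force: 34.3
```

Run:
```python
from h import *
import pickle
s=ctrl.get_state()
shift([.6188,.1183,.142],175.6)
print(s['finger_force'],s['contact_force'],s['wrist_torque'])
for c in ('scene','side','wrist'):
    d=ctrl.read_camera(c); P=s['eef_pos']
    u=proj(d,P-[0,0,.007]).round(1);u2=proj(d,P-[0,0,.047]).round(1);print(c,'collar',u,'tip',u2)
    pickle.dump({k:d[k] for k in ['color','fx','fy','cx','cy','extrinsics']},open('p5_%s.pkl'%c,'wb'))
    g=cv2.cvtColor(d['color'],cv2.COLOR_RGB2GRAY)
    if c!='wrist':
        a,b=int(u2[1]),int(u2[0])
        for v in range(int(u[1])-6,a+6): print(v,' '.join('%3d'%x for x in g[v,b-12:b+13]))
```

```text
t 20.9 pos [0.6181 0.1173 0.1414] angx 175.46 F [-0.1  0.  -0.4] op 0.196
turn [-0.03 -0.03 -0.14] shift [-0.6  1.  -0.6]
34.3248188495636 [-0.13322185  0.03597335 -0.41708133] [-0.00274495 -0.04318544  0.04128813]
scene collar [296.7 201.1] tip [295.9 216. ]
195 154 155 150 132  98  73  64  55  41  32  34  35  36  40  39  39  42  52  58  54  40  30  30  28  31
196 155 151 128  88  63  57  62  56  40  33  36  37  36  33  36  33  42  55  59  51  39  30  30  31  41
197 152 132  94  59  50  47  56  52  40  33  33  38  40  40  40  37  43  55  59  50  37  31  29  39  75
198 128  91  69  52  49  50  50  47  40  36  36  37  38  39  41  37  45  55  57  50  36  30  37  73 125
199  90  62  50  59  73  77  73  62  48  41  39  38  36  33  33  34  42  55  58  50  36  31  51 113 148
200  63  51  47  49  53  58  66  70  60  44  42  42  41  40  40  37  44  54  58  53  47  46  64  96 124
201  53  62  62  53  50  51  55  56  50  42  41  43  40  42  41  41  48  56  55  57  67  78  85  89  93
202  51  65  75  78  74  61  52  46  40  42  41  43  42  42  39  40  39  41  48  63  80  86  87  87  87
203  51 
[... 3852 characters left out ...]
196 195 194 198 196 197 198 195
168 195 196 195 194 194 195 195 195 193 193 184 155 112  96 125 161 184 191 188 189 191 194 191 190 189
169 182 185 186 186 184 185 185 187 184 186 179 155 116  98 121 150 166 173 173 177 179 186 183 175 173
170 152 150 152 152 151 151 154 156 156 159 153 134 103  90 101 123 135 132 137 142 159 167 160 143 132
171  98 100  98 100 100 101 109 112 116 118 112  97  81  71  75  86  90  90  94 104 130 145 131 104  94
172  54  57  56  56  59  64  70  80  93  94  90  74  67  59  63  61  67  63  64  79 107 123 113  80  63
173  44  44  44  46  46  51  58  66  80  86  85  74  61  58  58  58  56  62  62  73  92 106  95  75  57
wrist collar [257.9 233.7] tip [257.9 211.9]
```

Scaled: 36 mm is 0.048, 32 mm is 0.0427.

send_rows(rows="0 0 0 -0.0008 0.0013 0.016 -1;0 0 0 -0.0008 0.0013 0.032 -1;0 0 0 -0.0008 0.0013 0.0427 -1;0 0 0 -0.0008 0.0013 0.048 -1;0 0 0 -0.0008 0.0013 0.048 -1")

```text
time: 21.68
eef_pos: [0.6188, 0.1197, 0.105]
tcp_rot: [0.039, 0.999, -0.0, -0.0]
contact_force: [-0.6, -0.4, -0.8]
opening: 0.197
finger_force: 34.3
```

Scaled: 6 mm is 0.008, 4 mm is 0.0053.

send_rows(rows="0 0 0 0 0 0.0027 -1;0 0 0 0 0 0.0053 -1;0 0 0 0 0 0.008 -1;0 0 0 0 0 0.008 -1")

```text
time: 22.18
eef_pos: [0.6189, 0.1196, 0.0993]
tcp_rot: [0.039, 0.999, -0.0, -0.0]
contact_force: [0.2, -0.5, -1.0]
opening: 0.199
finger_force: 34.3
```

Scaled: 6 mm is 0.008, 4 mm is 0.0053.

send_rows(rows="0 0 0 0 -0.0016 0 -1;0 0 0 0 -0.0016 0.0027 -1;0 0 0 0 -0.0016 0.0053 -1;0 0 0 0 -0.0016 0.008 -1")

```text
time: 22.68
eef_pos: [0.6189, 0.1184, 0.0933]
tcp_rot: [0.039, 0.999, -0.0, -0.0]
contact_force: [0.8, -0.0, -0.1]
opening: 0.199
finger_force: 34.3
```

Scaled: 4 mm is 0.0053, 2 mm is 0.0027.

send_rows(rows="0 0 0 0 0 0.0027 -1;0 0 0 0 0 0.0053 -1;0 0 0 0 0 0.0053 -1")

```text
time: 23.05
eef_pos: [0.6188, 0.1184, 0.0892]
tcp_rot: [0.039, 0.999, -0.0, -0.0]
contact_force: [0.2, -0.5, -0.7]
opening: 0.2
finger_force: 34.3
```

Scaled: 3 mm is 0.004, 1.5 mm is 0.002.

send_rows(rows="0 0 0 0 0 0.002 -1;0 0 0 0 0 0.004 -1;0 0 0 0 0 0.004 -1")

```text
time: 23.42
eef_pos: [0.6188, 0.1184, 0.0863]
tcp_rot: [0.039, 0.999, -0.0, -0.0]
contact_force: [0.1, -0.3, 0.1]
opening: 0.199
finger_force: 34.3
```

Scaled: 3 mm is 0.004, 1.5 mm is 0.002.

send_rows(rows="0 0 0 0 0 0.002 -1;0 0 0 0 0 0.004 -1;0 0 0 0 0 0.004 -1")

```text
time: 23.8
eef_pos: [0.6188, 0.1184, 0.0833]
tcp_rot: [0.039, 0.999, -0.0, -0.0]
contact_force: [0.0, 0.4, -0.8]
opening: 0.198
finger_force: 34.3
```

Scaled: 7 mm is 0.0093, 6 mm is 0.008.

send_rows(rows="0 0 0 0 0 0.0027 -1;0 0 0 0 0 0.0053 -1;0 0 0 0 0 0.008 -1;0 0 0 0 0 0.0093 -1")

```text
time: 24.3
eef_pos: [0.6188, 0.1184, 0.0762]
tcp_rot: [0.039, 0.999, -0.0, -0.0]
contact_force: [0.1, 0.2, -1.3]
opening: 0.194
finger_force: 34.3
```

Scaled: 8 mm is 0.0107, 6 mm is 0.008.

send_rows(rows="0 0 0 0 0 0.0027 -1;0 0 0 0 0 0.0053 -1;0 0 0 0 0 0.008 -1;0 0 0 0 0 0.0107 -1")

```text
time: 24.8
eef_pos: [0.6189, 0.1185, 0.0684]
tcp_rot: [0.039, 0.999, -0.0, -0.0]
contact_force: [0.2, -0.1, -0.7]
opening: 0.197
finger_force: 34.3
```

Seating now. I expect contact near TCP z = 0.061.

Scaled: 5 mm is 0.0067, 4 mm is 0.0053.

send_rows(rows="0 0 0 0 0 0.0027 -1;0 0 0 0 0 0.0053 -1;0 0 0 0 0 0.0067 -1;0 0 0 0 0 0.0067 -1")

```text
time: 25.3
eef_pos: [0.6189, 0.1184, 0.0634]
tcp_rot: [0.039, 0.999, 0.0, -0.0]
contact_force: [-0.1, -0.1, -0.7]
opening: 0.198
finger_force: 34.3
```

Scaled: 2 mm is 0.0027, 1 mm is 0.0013.

send_rows(rows="0 0 0 0 0 0.0013 -1;0 0 0 0 0 0.0027 -1;0 0 0 0 0 0.0027 -1")

```text
time: 25.68
eef_pos: [0.6189, 0.1184, 0.0614]
tcp_rot: [0.039, 0.999, -0.0, -0.0]
contact_force: [-0.3, 0.6, -1.0]
opening: 0.195
finger_force: 34.3
```

Scaled: 1 mm is 0.0013.

send_rows(rows="0 0 0 0 0 0.0013 -1;0 0 0 0 0 0.0013 -1")

```text
time: 25.92
eef_pos: [0.6191, 0.1184, 0.0612]
tcp_rot: [0.039, 0.999, -0.0, 0.0]
contact_force: [-2.6, -0.1, 4.0]
opening: 0.199
finger_force: 34.8
```

Scaled: 1 mm is 0.0013.

send_rows(rows="0 0 0 0 0 0.0013 -1;0 0 0 0 0 0.0013 -1")

```text
time: 26.18
eef_pos: [0.6191, 0.1185, 0.0612]
tcp_rot: [0.039, 0.999, -0.0, -0.0]
contact_force: [-4.9, 0.1, 7.9]
opening: 0.198
finger_force: 35.3
```

send_rows(rows="0 0 0 0 0 -0.0013 -1;0 0 0 0 0 -0.0013 -0.3;0 0 0 0 0 -0.0013 -0.2;0 0 0 0 0 -0.0013 -0.2;0 0 0 0 0 -0.0133 -0.2;0 0 0 0 0 -0.04 -0.2;0 0 0 0 0 -0.08 -0.2;0 0 0 0 0 -0.1067 -0.2")

```text
time: 27.18
eef_pos: [0.6202, 0.1185, 0.143]
tcp_rot: [0.039, 0.999, 0.0, 0.002]
contact_force: [-0.1, 0.3, -0.2]
opening: 0.403
finger_force: 0.0
```

send_rows(rows="0 0 0 -0.0667 0 0 -0.2;0 0 0 -0.096 0 0 -0.2;0 0 0 -0.096 0 0 -0.2;0 0 0 -0.096 0 0 -0.2")

```text
time: 27.68
eef_pos: [0.69, 0.113, 0.1396]
tcp_rot: [0.039, 0.999, 0.0, -0.0]
contact_force: [0.8, 0.0, 0.1]
opening: 0.402
finger_force: 0.0
```

Run:
```python
from h import *
np.set_printoptions(precision=4,suppress=True)
ds={c:ctrl.read_camera(c) for c in ('scene','side','wrist')}
P=lambda d:np.array([[d['fx'],0,d['cx']],[0,d['fy'],d['cy']],[0,0,1]])@np.array(d['extrinsics'])[:3]
pts={}
for c,d in ds.items():
    h=cv2.cvtColor(d['color'],cv2.COLOR_RGB2HSV)
    m=((h[...,0]<6)|(h[...,0]>173))&(h[...,1]>150)&(h[...,2]>40)
    u0=proj(d,np.array([.619,.1184,.074])); vv,uu=np.nonzero(m); k=np.hypot(uu-u0[0],vv-u0[1])<(25 if c=='wrist' else 12)
    if k.sum(): pts[c]=np.array([uu[k].mean(),vv[k].mean()]); print(c,k.sum(),pts[c],'exp',u0,'rows',vv[k].min(),vv[k].max(),'exp rows',proj(d,np.array([.619,.1184,.086]))[1],proj(d,np.array([.619,.1184,.058]))[1])
for a,b in (('scene','side'),('scene','wrist'),('side','wrist')):
    if a in pts and b in pts:
        X=cv2.triangulatePoints(P(ds[a]),P(ds[b]),pts[a],pts[b]).ravel();print(a,b,X[:3]/X[3])
for t in ['pin','collar','grip','lug']:
    for r in ctrl.look_for(ds['wrist'],t)[:2]: print(t,round(r['p'],2),w(ds['wrist'],r['position'])[:3])
s=ctrl.get_state();print(s['eef_pos'],s['contact_force'],s['opening'],s['time'])
```

```text
scene 68 [296.0441 224.0588] exp [295.7319 223.6988] rows 217 232 exp rows 219.44583633050993 229.25330616519196
side 16 [265.5    176.4375] exp [265.556  174.6765] rows 172 180 exp rows 171.1650521074947 179.27771161453202
wrist 459 [257.756  117.4466] exp [257.6875 115.7771] rows 106 129 exp rows 115.6184086800756 115.96244399751185
scene side [0.6175 0.1174 0.0702]
scene wrist [0.6199 0.1191 0.074 ]
side wrist [0.6195 0.1185 0.0678]
pin 0.74 [0.622  0.1217 0.0928]
collar 0.84 [0.6212 0.1169 0.0914]
grip 0.55 [0.6913 0.1055 0.0441]
lug 0.93 [0.6919 0.1014 0.048 ]
[0.6904 0.113  0.1397] [-0.1829 -1.5675  0.4482] 0.40066278348416523 28.025
```

The pin is seated: the head triangulates to about (0.619, 0.118, 0.071). I'll feel lightly behind the grip to confirm the section is still home.

Run:
```python
from h import *
shift([.79,.0948,.067],175.6)
```

```text
t 28.025 pos [0.6904 0.113  0.1397] angx 175.56 F [-0.2 -1.6  0.4] op 0.401
turn [-0.   -0.   -0.04] shift [-100.7  -10.4   72.7]
```

Scaled: -101 mm is -0.1347, -80 mm is -0.1067.

send_rows(rows="0 0 0 -0.0533 -0.0053 0 -1;0 0 0 -0.1067 -0.0107 0 -1;0 0 0 -0.1347 -0.0133 0 -1;0 0 0 -0.1347 -0.0133 0 -1;0 0 0 -0.1347 -0.0133 0.0333 -1;0 0 0 -0.1347 -0.0133 0.0667 -1;0 0 0 -0.1347 -0.0133 0.0907 -1;0 0 0 -0.1347 -0.0133 0.096 -1")

```text
time: 29.02
eef_pos: [0.7885, 0.0952, 0.0636]
tcp_rot: [0.039, 0.999, -0.0, -0.003]
contact_force: [0.6, 0.4, 0.4]
opening: 0.0
finger_force: 0.0
```

Scaled: 20 mm is 0.0267, 18 mm is 0.024.

send_rows(rows="0 0 0 0 0 0 -1;0 0 0 0.0067 0 0 -1;0 0 0 0.0133 0 0 -1;0 0 0 0.02 0 0 -1;0 0 0 0.024 0 0 -1;0 0 0 0.0267 0 0 -1;0 0 0 0.0267 0 0 -1")

```text
time: 29.9
eef_pos: [0.7706, 0.0966, 0.0675]
tcp_rot: [0.039, 0.999, 0.0, -0.0]
contact_force: [-0.1, 1.0, 0.9]
opening: -0.001
finger_force: 0.0
```

Scaled: 2 mm is 0.0027, 1.5 mm is 0.002.

send_rows(rows="0 0 0 0.002 0 0 -1;0 0 0 0.0027 0 0 -1")

```text
time: 30.15
eef_pos: [0.7687, 0.0967, 0.0674]
tcp_rot: [0.039, 0.999, -0.0, -0.0]
contact_force: [0.0, 0.5, 0.3]
opening: 0.007
finger_force: 0.0
```

Scaled: 2 mm is 0.0027, 1 mm is 0.0013.

send_rows(rows="0 0 0 0.0013 0 0 -1;0 0 0 0.0027 0 0 -1")

```text
time: 30.4
eef_pos: [0.7675, 0.0968, 0.0675]
tcp_rot: [0.039, 0.999, 0.0, 0.001]
contact_force: [4.8, -0.6, -2.6]
opening: 0.0
finger_force: 2.0
```

It's still home, with contact at the same point, x = 0.7675. I'll retreat and hand in.

Scaled: -120 mm is -0.16, -90 mm is -0.12.

send_rows(rows="0 0 0 -0.0133 0 0 -1;0 0 0 -0.0267 0 0 -1;0 0 0 -0.0267 0 -0.0533 -1;0 0 0 -0.0267 0 -0.12 -1;0 0 0 -0.0267 0 -0.16 -1;0 0 0 -0.0267 0 -0.16 -1;0 0 0 -0.0267 0 -0.16 -1")

```text
time: 31.28
eef_pos: [0.7861, 0.0952, 0.1855]
tcp_rot: [0.039, 0.999, -0.0, -0.001]
contact_force: [-0.4, -1.0, 0.3]
opening: 0.004
finger_force: 0.0
```

```bash
python3 -c "
from plant import ctrl
print(ctrl.get_state()['eef_pos']);print(ctrl.sign_off())"
```

```text
[0.78609491 0.09524064 0.18546837]
the job is handed in; nothing more can be done
None
```

The section is fully home and the red-headed pin is released through both ears and the eye with its collar seated on the upper ear; the job was handed in at about 31 s.

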